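# Vent the water filter, then find which way its cap unscrews and hold the cap off

### The arm

A 6-joint arm with a two-finger parallel gripper is mounted at the origin on the work surface. World frame = base frame: x ahead of the robot, y to its left, z up, the work surface at z = 0. Lengths are in m, angles in rad, forces in N, time in s.
With the tool pointing down it reaches from about 0.3 to 0.775 m from the base axis. Payload 14.6 kg.
Tool frame: the origin (TCP) lies between the finger pads; the fingertips stand 22 mm ahead of it and the grasp point (between the pads) lies 3 mm ahead of it (ctrl.tip_reach is the distance from the TCP to the fingertips, in m); z points along the fingers, y is the direction in which the jaws open and shut (so a half turn about z gives the same grasp; the last joint's range is limited). The gripper opens to 94 mm and grips with 3 to 60 N. Pads are 16 mm wide; open, the fingers measure 119 mm over their backs; the gripper's body (75 mm by 177 mm) begins 78 mm behind the grasp point.
Start: joints at [1.067, 0.3, 1.521, -0, 1.321, -0.067], TCP at [0.233, 0.498, 0.227] pointing down, gripper open.
Joint ranges: [-3.03, 3.03], [-0.79, 2.21], [0.23, 2.52], [-1.04, 4.18], [0, 3.07], [-2.55, 2.55]. Speed limits (rad/s): [2.22, 2.22, 2.57, 3.14, 3.14, 3.14].

### API

Orientations are given as [roll, pitch, yaw] about the fixed x, y, z axes, in that order (R = Rz(yaw) Ry(pitch) Rx(roll)).
In Python, from station import ctrl gives the robot as it stands. The module is installed in compiled form; this text tells all that it offers.
- The arm moves only by the shell command python3 -m creep 'ROWS' [OPENING] [FORCE]. ROWS is a JSON object of lists of equal length, an entry for each row: "xyz": the shift along the tool's x, y, z in mm, a list of three; "spin": the turn about the tool's z in rad. In form: {"xyz": [[tx, ty, tz], ...], "spin": [spin, ...]}. A call has 1 to 5 rows; each row shifts and turns the commanded pose from where the row before left it, along the tool's axes as they then stand; what a row does not reach is not made up. A row lasts 1/8 s, in which the tool goes at most 62.5 mm and 10.7 degrees, less where a joint would pass 70% of its speed; a pose out of reach is approached as far as the arm can. A call with a gripper value outside its range is refused whole. OPENING is the finger opening in mm, from 0 to 94, set as the call begins (- or left out, the last holds). The fingers move at their own pace and stop on an object; FORCE is the grip in N (left out, the last holds). Time passes only in rows, so rows that do not move let the fingers close. It gives the time, the measured TCP pose, the force and the opening at its end, in the units of the state.
- ctrl.get_obs(): the state, without advancing time (a new reading comes with each control period).
- ctrl.camera(name): name is "scene" or "top" or "wrist"; returns the picture (480x640x3 uint8, red, green, blue); there is no depth.
- ctrl.camera_model(name): a dict with "fx", "fy", "cx", "cy" (pixels), "R" (3x3) and "t" (3): a world point X has camera coordinates R X + t. Camera axes: x right, y down, z forward; pixel columns grow to the right and rows downward; lengths in m; the calibration is good to about 2 mm. The wrist camera is an equidistant fisheye: a pixel r from the principal point sees the ray r / f radians off the axis. A picture is of the moment at which its call begins: read the wrist's pose just before it. camera_model takes no time and is no camera call; for the wrist camera it gives the pose at the moment of the call.
- ctrl.hand_in(): hands the job in, once; it reports no verdict.
The state is a dict: "time_s": time; "qpos": joint angles; "joint_vel": joint speeds; "tau": joint torques, N m; "ee_pos": TCP position; "eef_rot": TCP orientation; "force": force on the tool from outside, world axes, zero at the start; "moment": the same for the moment, N m; "grip_width": finger opening in m.
Only numpy, scipy, OpenCV 4.12 (cv2) and the standard library are available. Lean on these libraries where they do the work, as an engineer would, in place of code of your own. Each camera call takes 0.05 s, during which the arm holds its last target.

### The job

I want to drop a fresh cartridge into the bench-top water filter: first let the pressure out by pushing the mushroom-headed vent plunger beside the canister right down to its stop, keeping it down for a moment, and let it spring back up. Then take the canister's cap off: nobody remembers whether it has a left-hand or a right-hand thread, so try it both ways, turn it about a fifth of a turn in the way that gives, and lift it straight up about 10 cm. Finish while still holding the cap there in the gripper, level and still above the open canister, and leave the other things on the worktop alone.

Things in the scene. Friction and masses are not known exactly. Their poses are not given: they have to be found in the camera images.
- filter: Bench-top water filter, fixed. White upright canister, 80 mm diameter, rim 127 mm above the worktop, closed by the cap; 115 mm from its axis along the filter's +y a white vent column (46 mm diameter, 105 mm tall) carries the plunger; both on a grey slab 100 x 205 x 12 mm, joined by a bridge up to 70 mm high. Origin: on the canister's axis, at worktop height; z up.
- cap: Grey loose cap on the canister, about 0.11 kg: round flange 80 mm diameter, 6 mm thick, lying on the rim, with a round knob in the middle. Origin: on the axis, at the flange's underside (127 mm above the worktop when seated); z up. A plug with lugs reaches 39 mm below the origin into the canister. Until unscrewed it cannot be lifted (2 mm play).
- cap_knob (a point): Centre of the cap's round knurled knob, 20 mm above the cap's origin. The knob is 42 mm in diameter, on the cap's axis, straight-sided, and stands 28 mm above the flange; it turns and rises with the cap (its yaw is the cap's yaw).
- rim (a point): Centre of the canister's rim: the axis the cap turns about. One way round (clockwise or anticlockwise, varies, not visible) the cap stops hard after 8 to 22 degrees: that is the wrong way. The other way it turns on almost without resistance, without rising; 60 to 100 degrees (75 is good) from its start it is free and lifts straight off. Let go, it drops back.
- plunger_top (a point): Centre of the flat top of the vent plunger's grey round head (34 mm diameter, 8 mm thick, 131 mm above the worktop when up). It moves with the plunger; pressed straight down.
- plunger (a joint): How far the vent plunger is pressed down, in m: 0 up, 0.012 at its stop. The spring pushes back with 1.6 N at the top and 6.4 N at the stop, and returns it when let go.
- stapler: Bystander: green plastic stapler, 34 x 130 x 55 mm (long along its y). Origin: centre of its underside.
- hoop: Bystander: wooden embroidery hoop lying flat, 150 mm outer diameter, 10 mm high, with a small brass clamp. Origin: its centre, at the underside.
- dish: Bystander: clear glass dish, 110 mm diameter, 40 mm high. Origin: centre of its underside.
- punch: Bystander: white plastic hole punch, 105 x 56 x 52 mm (long along its x). Origin: centre of its underside.
Mind the look-alikes: they are no part of the job. What is meant by the cap is not blue, and is the smaller of those in its own colour. Leave any brown look-alike of the filter alone.

How it is judged:
On the way, in this order (a step that is already met when the one before it is completed fails the run):
1. the vent plunger is pressed down to its stop (within 1.5 mm) for 0.2 s, with the cap still on (value of joint plunger above 0.0105 m and z of cap in the frame of filter below 0.135 m), for 0.2 s.
2. the cap is lifted more than 6 cm off the canister in the fingers (z of cap in the frame of filter above 0.187 m and contact force between the fingers and cap above 1 N), for 0.2 s.
At the end, for the whole second after the job is handed in: The gripper holds the cap, still (below 30 mm/s) and level (within 0.3 rad), 6 to 17 cm above its seat and within 5 cm sideways of the canister's axis, touching no part of the filter; the plunger is back up (within 3 mm) (all of step 2 and z of cap in the frame of filter below 0.3 m and horizontal distance between cap and filter below 0.05 m and angle between cap's own z axis and vertical below 0.3 rad and contact force between cap and filter below 0.1 N and linear speed of cap below 0.03 m/s and value of joint plunger below 0.003 m); the arm keeps its last pose, push and grip.
It fails at once if the stapler is pushed more than 3 cm from its place (distance of stapler from where it was at the start of the episode above 0.03 m).
It fails at once if the hoop is pushed more than 3 cm from its place (distance of hoop from where it was at the start of the episode above 0.03 m).
It fails at once if the dish is pushed more than 3 cm from its place (distance of dish from where it was at the start of the episode above 0.03 m).
It fails at once if the punch is pushed more than 3 cm from its place (distance of punch from where it was at the start of the episode above 0.03 m).
It also fails if it takes over 53 s, if anything falls off the work surface, if the arm or the gripper's body presses on something with over 40 N, if the wrist force passes 120 N, or if a joint passes its speed limit or range.

## Working session

There is one attempt and no reset: what is moved stays moved. The work goes in short steps, Python scripts to look and compute and a shell command to move; the robot and the scene stay as the last step left them, time stands still between calls to the robot, and variables do not carry over. Pictures are saved under pics/ and viewed, and the job is handed in when it is done.

```bash
mkdir -p pics; ls
python3 - <<'E'
from station import ctrl
import cv2
for n in ["scene","top","wrist"]:
    m=ctrl.camera_model(n); im=ctrl.camera(n)
    cv2.imwrite(f"pics/{n}0.png",im[:,:,::-1])
    print(n,m)
print(ctrl.get_obs(), ctrl.tip_reach)
E
```

```text
pics
scene {'fx': 528.2737501787209, 'fy': 528.2737501787209, 'cx': 322.51874053969175, 'cy': 240.27800027327896, 'R': array([[-0.85481653,  0.51887271,  0.00773422],
       [ 0.28055914,  0.47464241, -0.83426684],
       [-0.43654928, -0.71097517, -0.55130665]]), 't': array([ 0.52655158, -0.02348667,  1.40206981])}
top {'fx': 459.2481575994499, 'fy': 459.2481575994499, 'cx': 322.72429575490514, 'cy': 233.4638216405757, 'R': array([[-0.08416519, -0.99644861,  0.00252637],
       [-0.97605618,  0.08193187, -0.20149816],
       [ 0.20057557, -0.01942501, -0.97948564]]), 't': array([-0.02715919,  0.60044637,  0.97390301])}
wrist {'fx': 371.64829954431775, 'fy': 371.64829954431775, 'cx': 318.5122841242928, 'cy': 242.51360137059015, 'R': array([[ 4.22563587e-01,  9.06332971e-01, -7.49226665e-04],
       [ 8.73244097e-01, -4.06914809e-01,  2.68076641e-01],
       [ 2.42661827e-01, -1.13933685e-01, -9.63397298e-01]]), 't': array([-0.55052886, -0.02955866,  0.39123032])}
{'time_s': 0.15, 'qpos': array([ 1.06739013e+00,  3.00347187e-01,  1.52142162e+00,  1.63888040e-05,
        1.32068887e+00, -6.66096057e-02]), 'joint_vel': array([ 0.00068594, -0.00338867, -0.00282121,  0.0015853 ,  0.00092276,
       -0.00059232]), 'tau': array([-1.74221721e-03, -5.31954861e+01, -3.52819562e+01,  7.06812716e-02,
        2.35756795e-02, -3.75726859e-05]), 'ee_pos': array([0.23259222, 0.49820864, 0.22702175]), 'eef_rot': array([-3.14073061e+00, -7.34161882e-05,  2.70479197e+00]), 'force': array([ 0.6721865 , -0.16864824,  0.23123569]), 'moment': array([-0.01514498, -0.00815065, -0.02380356]), 'grip_width': 0.09384257862309528} 0.022
```

View pics/scene0.png

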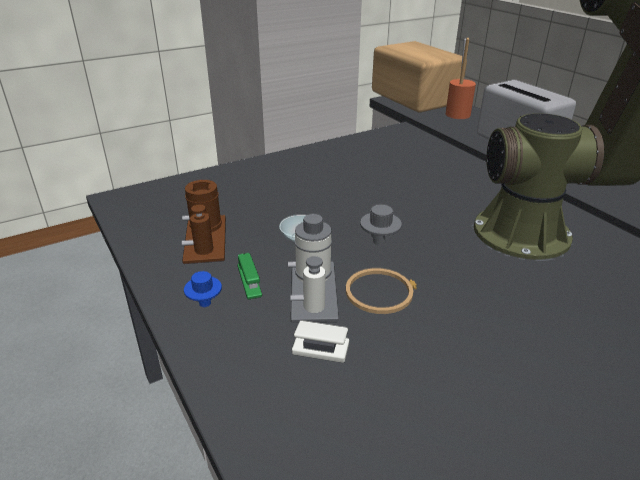

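View pics/top0.png

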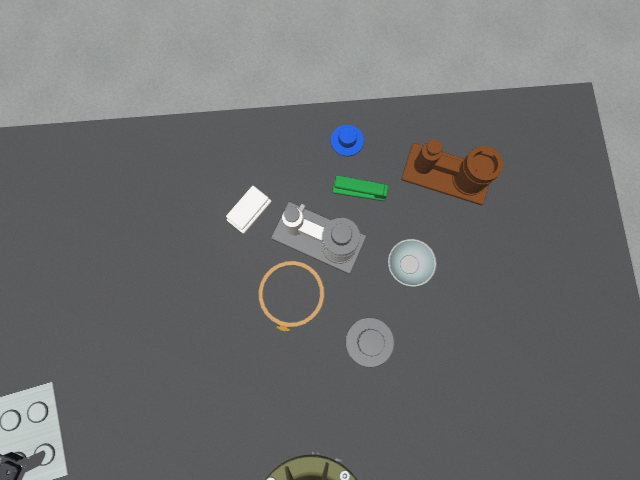

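View pics/wrist0.png

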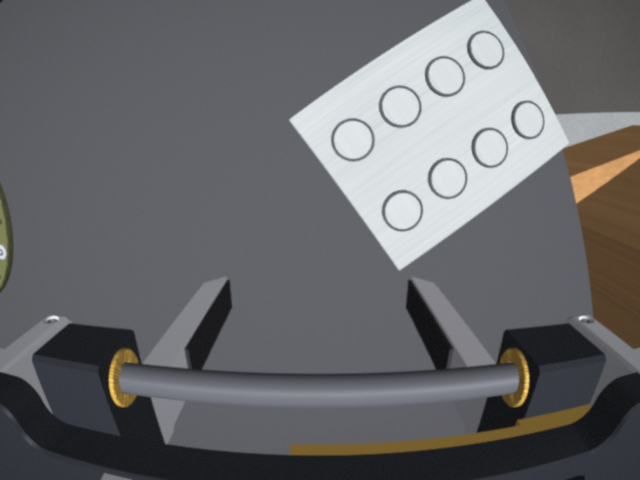

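The top view shows the filter with its canister cap near (341,235) and plunger near (292,214). The larger grey look-alike is at (370,342), with the hoop at (291,294) and the dish at (412,262). Next I'll measure these more precisely.

```bash
cat > h.py <<'E'
import numpy as np
from station import ctrl
def ray(n,u,v,z,m=None):
    m=m or ctrl.camera_model(n)
    d=m['R'].T@np.array([(u-m['cx'])/m['fx'],(v-m['cy'])/m['fy'],1]); c=-m['R'].T@m['t']
    return c+d*(z-c[2])/d[2]
def proj(n,X):
    m=ctrl.camera_model(n); p=m['R']@np.array(X)+m['t']; return m['fx']*p[0]/p[2]+m['cx'],m['fy']*p[1]/p[2]+m['cy']
E
python3 - <<'E'
import cv2,numpy as np
a=cv2.imread('pics/top0.png')[190:280,260:380]
b=cv2.imread('pics/scene0.png')[200:320,270:350]
cv2.imwrite('pics/topz.png',cv2.resize(a,None,fx=6,fy=6,interpolation=cv2.INTER_CUBIC))
cv2.imwrite('pics/scz.png',cv2.resize(b,None,fx=5,fy=5,interpolation=cv2.INTER_CUBIC))
E
```

```text
(no output)
```

View pics/topz.png

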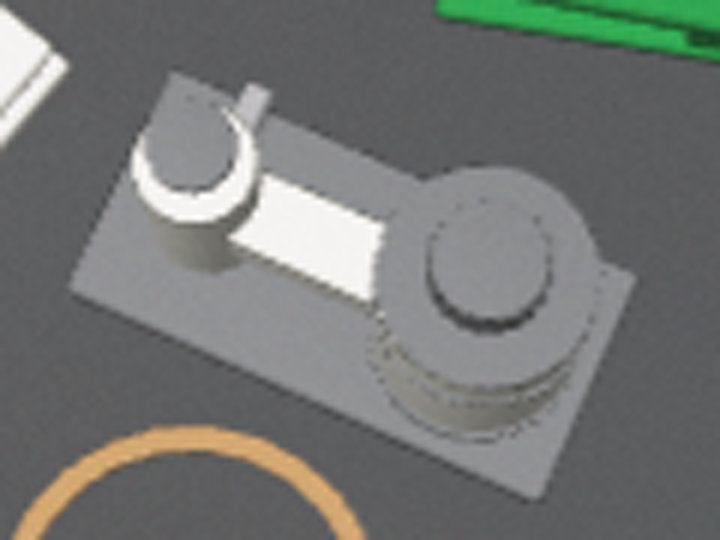

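View pics/scz.png

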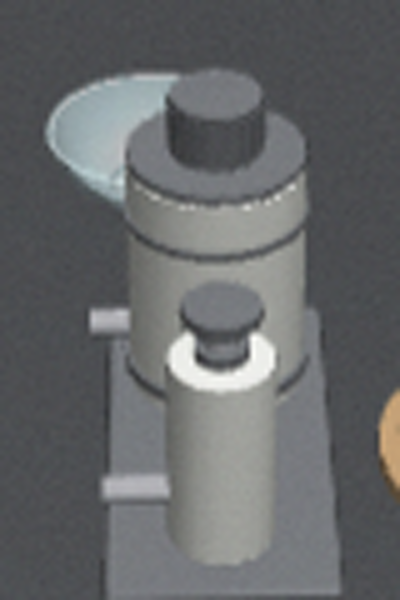

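The zoomed views show the knob top at top (341.3,233.2) and scene (312.9,218.8), and the plunger top at top (291.3,214) and scene (314.2,261.1).

Run:
```python
from h import *
np.set_printoptions(precision=4,suppress=True)
k=ray('top',341.3,233.2,.161);k2=ray('scene',312.9,218.8,.161)
p=ray('top',291.3,214,.131);p2=ray('scene',314.2,261.1,.131)
print(k,k2,p,p2, np.linalg.norm((k-p)[:2]),np.linalg.norm((k2-p2)[:2]))
for n,u,v,z in [('dish',412,262,.04),('lookalike',370,342,.05),('hoop',291,294,.01),('stapler',360,188,.055),('punch',249,210,.052)]: print(n,ray('top',u,v,z))
d=(p+p2-k-k2);print('filter y dir yaw',np.arctan2(d[1],d[0]))
```

```text
[ 0.573  -0.1131  0.161 ] [ 0.5772 -0.1061  0.161 ] [ 0.6292 -0.0133  0.131 ] [ 0.6328 -0.0064  0.131 ] 0.11456038866536052 0.11411393213127463
dish [ 0.5174 -0.2745  0.04  ]
lookalike [ 0.3497 -0.1598  0.05  ]
hoop [0.4707 0.0064 0.01  ]
stapler [ 0.6972 -0.1726  0.055 ]
punch [0.6669 0.0865 0.052 ]
filter y dir yaw 1.060192021996542
```

```bash
python3 -m creep '{"xyz":[[0,0,0],[0,0,0],[0,0,0],[0,0,0],[0,0,0]],"spin":[0.18,0.18,0.18,0.18,0.18]}' 0 20; python3 -m creep '{"xyz":[[0,0,0],[0,0,0],[0,0,0]],"spin":[0.15,0.084,0]}'
```

```text
time_s: 0.78
ee_pos: [0.2326, 0.4983, 0.2272]
eef_rot: [-3.141, 0.0, 1.799]
force: [0.0, -0.1, -0.7]
grip_width: 0.0473
time_s: 1.15
ee_pos: [0.2326, 0.4983, 0.2272]
eef_rot: [-3.141, 0.0, 1.571]
force: [0.4, -0.1, -0.4]
grip_width: 0.0177
```

```bash
python3 -m creep '{"xyz":[[-44,37,0],[-44,37,0],[-44,37,0],[-44,37,0],[-44,37,0]],"spin":[0,0,0,0,0]}'; python3 -m creep '{"xyz":[[-44,37,0],[-44,37,0],[-44,37,0],[-44,37,0],[0,0,0]],"spin":[0,0,0,0,0]}'
python3 - <<'E'
from h import *
import cv2
m=ctrl.camera_model('wrist');im=ctrl.camera('wrist')
cv2.imwrite('pics/w1.png',im[:,:,::-1])
import pickle;pickle.dump(m,open('m1.pkl','wb'));print(ctrl.get_obs()['ee_pos'],ctrl.get_obs()['eef_rot'])
E
```

```text
time_s: 1.78
ee_pos: [0.4186, 0.2767, 0.2275]
eef_rot: [3.141, -0.0, 1.573]
force: [-0.7, 0.3, 0.8]
grip_width: 0.0003
time_s: 2.4
ee_pos: [0.567, 0.0995, 0.2267]
eef_rot: [-3.141, 0.0, 1.569]
force: [-0.1, 0.9, -0.5]
grip_width: 0.0005
[0.56604842 0.10116632 0.22681026] [-3.14058461e+00  4.63836898e-05  1.57029274e+00]
```

View pics/w1.png

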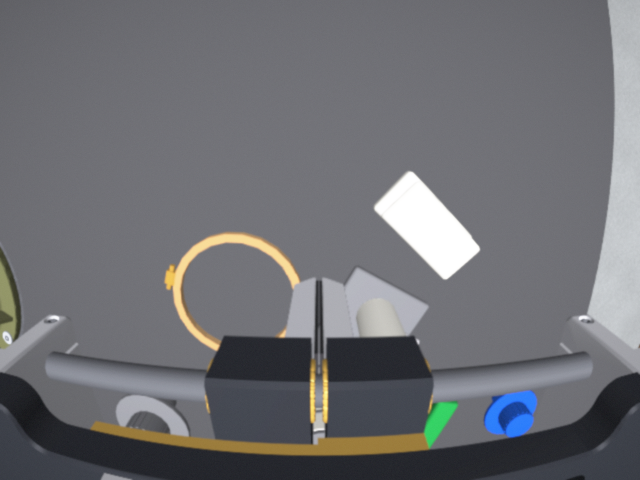

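The fingers hide the target from here, with only the slab at (385,300) and the punch at (425,225) visible. I'll move past the filter so the wrist camera looks down on it.

```bash
python3 -m creep '{"xyz":[[-55,5,0],[-55,5,0],[-55,5,0],[-55,5,0],[-55,5,0]],"spin":[0,0,0,0,0]}'; python3 -m creep '{"xyz":[[-55,5,0],[0,0,0],[0,0,0]],"spin":[0,0,0]}'
python3 - <<'E'
from h import *
import cv2
m=ctrl.camera_model('wrist');im=ctrl.camera('wrist')
cv2.imwrite('pics/w2.png',im[:,:,::-1])
import pickle;pickle.dump(m,open('m2.pkl','wb'));print(ctrl.get_obs()['ee_pos'],ctrl.get_obs()['eef_rot'])
E
```

```text
time_s: 3.08
ee_pos: [0.5906, -0.1729, 0.2277]
eef_rot: [3.141, -0.0, 1.574]
force: [0.6, 0.8, 0.9]
grip_width: 0.0009
time_s: 3.45
ee_pos: [0.5957, -0.2262, 0.2274]
eef_rot: [-3.141, -0.0, 1.573]
force: [-0.1, 0.3, 0.2]
grip_width: 0.0004
[ 0.59581121 -0.22589467  0.22760692] [ 3.14159225e+00 -2.78240584e-04  1.57308252e+00]
```

View pics/w2.png

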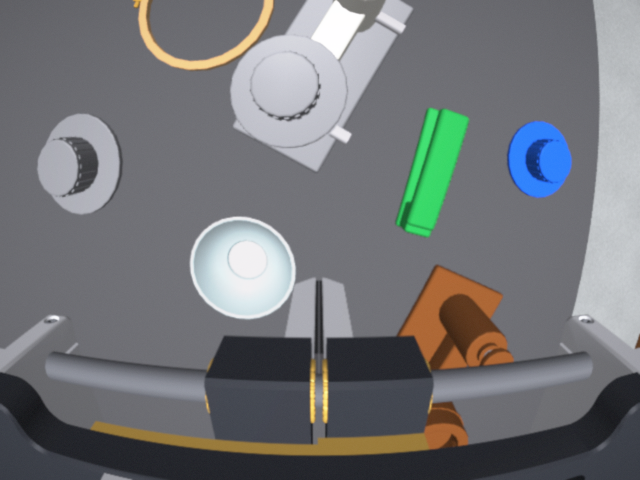

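The canister cap's knob is at about (285,84). The plunger is cut off at the top edge of the picture, so I'll zoom in on the knob.

Run:
```python
import cv2
a=cv2.imread('pics/w2.png')[20:160,220:360]
cv2.imwrite('pics/w2z.png',cv2.resize(a,None,fx=4,fy=4,interpolation=cv2.INTER_CUBIC))
```

```text
(no output)
```

View pics/w2z.png

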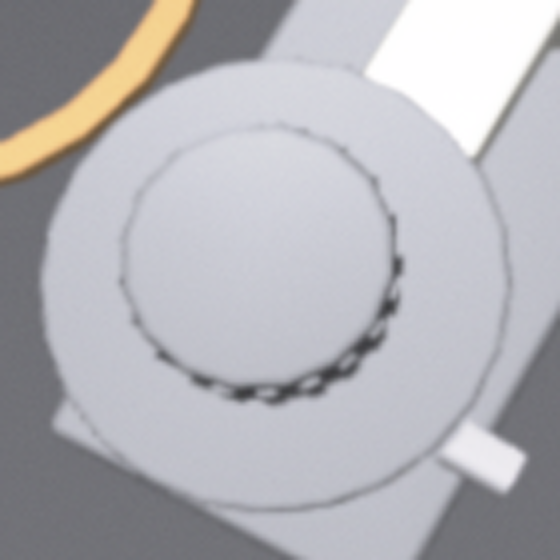

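```bash
cat >> h.py <<'E'
def wray(m,u,v,z):
    x,y=u-m['cx'],v-m['cy'];r=np.hypot(x,y);th=r/m['fx']
    d=m['R'].T@np.array([np.sin(th)*x/r,np.sin(th)*y/r,np.cos(th)]);c=-m['R'].T@m['t']
    return c+d*(z-c[2])/d[2]
E
python3 - <<'E'
from h import *
import pickle
m=pickle.load(open('m2.pkl','rb'))
print(wray(m,284,83.9,.161),wray(m,288.6,90.6,.133), -m['R'].T@m['t'])
E
```

```text
[ 0.5766167  -0.11261569  0.161     ] [ 0.57714211 -0.11290403  0.133     ] [ 0.59718387 -0.14805956  0.38490845]
```

```bash
python3 -m creep '{"xyz":[[53,9,0],[53,9,0],[54,9,0],[54,9,0],[0,0,0]],"spin":[0,0,0,0,0]}'; python3 -m creep '{"xyz":[[0,0,30],[0,0,30],[0,0,0],[0,0,0]],"spin":[0,0,0,0]}'
```

```text
time_s: 4.12
ee_pos: [0.6315, -0.0084, 0.2278]
eef_rot: [3.141, -0.0, 1.578]
force: [-1.5, 0.2, -0.1]
grip_width: 0.0006
time_s: 4.62
ee_pos: [0.632, -0.0136, 0.1691]
eef_rot: [3.14, 0.0, 1.571]
force: [-0.1, 0.2, -0.2]
grip_width: 0.0003
```

```bash
python3 -m creep '{"xyz":[[0,0,12],[0,0,6],[0,0,0],[0,0,0]],"spin":[0,0,0,0]}'; python3 -m creep '{"xyz":[[0,0,4],[0,0,4],[0,0,0],[0,0,0]],"spin":[0,0,0,0]}';python3 - <<'E'
from h import *
import cv2
cv2.imwrite('pics/s3.png',cv2.resize(ctrl.camera('scene')[140:330,220:400],None,fx=3,fy=3)[:,:,::-1])
E
```

```text
time_s: 5.12
ee_pos: [0.6317, -0.0137, 0.1498]
eef_rot: [3.141, 0.0, 1.571]
force: [-1.0, 0.3, 2.6]
grip_width: 0.0005
time_s: 5.62
ee_pos: [0.6318, -0.0137, 0.1416]
eef_rot: [3.141, 0.0, 1.571]
force: [-1.4, -0.4, 6.1]
grip_width: 0.0007
```

View pics/s3.png

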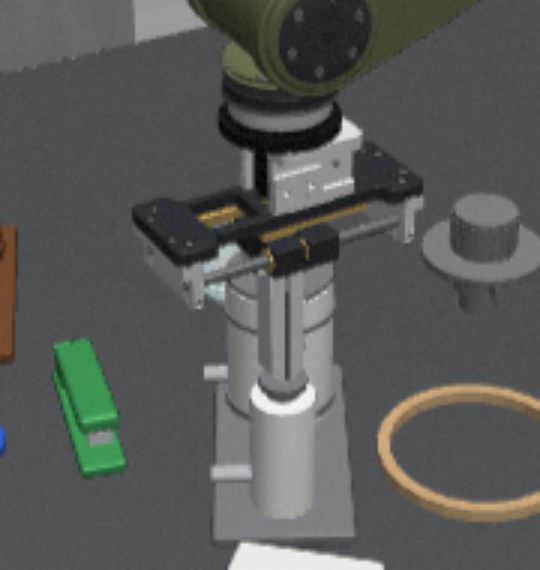

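The fingertips are centred on the plunger head, which is nearly at the column top. The force is about 6 N, and I'll press a little further to confirm the stop.

```bash
python3 -m creep '{"xyz":[[0,0,1.5],[0,0,0],[0,0,0]],"spin":[0,0,0]}'; python3 -m creep '{"xyz":[[0,0,1.5],[0,0,0],[0,0,0],[0,0,0]],"spin":[0,0,0,0]}'
```

```text
time_s: 6.05
ee_pos: [0.6319, -0.0137, 0.1411]
eef_rot: [3.14, 0.0, 1.571]
force: [-5.9, -0.4, 14.6]
grip_width: 0.0003
time_s: 6.55
ee_pos: [0.6319, -0.0137, 0.1409]
eef_rot: [3.14, 0.0, 1.571]
force: [-10.9, 0.4, 25.4]
grip_width: 0.0007
```

The force jumps at TCP z 0.141, which is the hard stop, and it was held for over 0.8 s. I'll release it, open the gripper and go above the cap.

```bash
python3 -m creep '{"xyz":[[0,0,-45],[0,0,-45],[0,0,0]],"spin":[0,0,0]}' 75 25; python3 -m creep '{"xyz":[[-49,-28,0],[-50,-28,0],[0,0,0],[0,0,0],[0,0,0]],"spin":[0,0,0,0,0]}'
python3 - <<'E'
from h import *
import cv2
print(ctrl.get_obs()['ee_pos'],ctrl.get_obs()['grip_width'])
cv2.imwrite('pics/s4.png',cv2.resize(ctrl.camera('scene')[140:330,220:400],None,fx=3,fy=3)[:,:,::-1])
cv2.imwrite('pics/t4.png',cv2.resize(ctrl.camera('top')[170:300,240:400],None,fx=4,fy=4)[:,:,::-1])
E
```

```text
time_s: 6.92
ee_pos: [0.6327, -0.0137, 0.2317]
eef_rot: [3.136, 0.0, 1.571]
force: [0.5, -0.5, -0.9]
grip_width: 0.0272
time_s: 7.55
ee_pos: [0.576, -0.1116, 0.2278]
eef_rot: [-3.141, -0.0, 1.572]
force: [-0.1, -0.7, 0.6]
grip_width: 0.0739
[ 0.57601584 -0.11163447  0.22777868] 0.07385256869572215
```

View pics/s4.png

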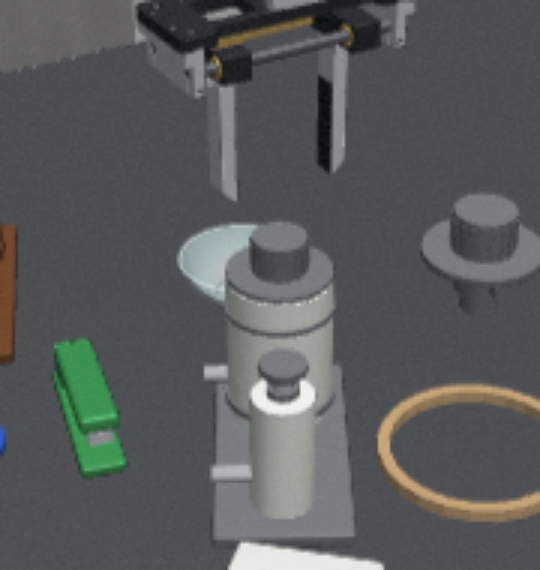

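The plunger has sprung back up and the fingers straddle the knob. Descending in stages.

```bash
python3 -m creep '{"xyz":[[0,0,30],[0,0,20],[0,0,10],[0,0,0]],"spin":[0,0,0,0]}'; python3 -m creep '{"xyz":[[0,0,7],[0,0,0],[0,0,0]],"spin":[0,0,0]}'
python3 - <<'E'
from h import *
import cv2
cv2.imwrite('pics/s5.png',cv2.resize(ctrl.camera('scene')[140:330,220:400],None,fx=3,fy=3)[:,:,::-1])
E
```

```text
time_s: 8.15
ee_pos: [0.5757, -0.1123, 0.1682]
eef_rot: [-3.141, -0.0, 1.571]
force: [1.0, -0.7, 0.1]
grip_width: 0.0751
time_s: 8.52
ee_pos: [0.5758, -0.1127, 0.1618]
eef_rot: [3.141, 0.0, 1.571]
force: [0.0, 0.2, -1.0]
grip_width: 0.0748
```

View pics/s5.png

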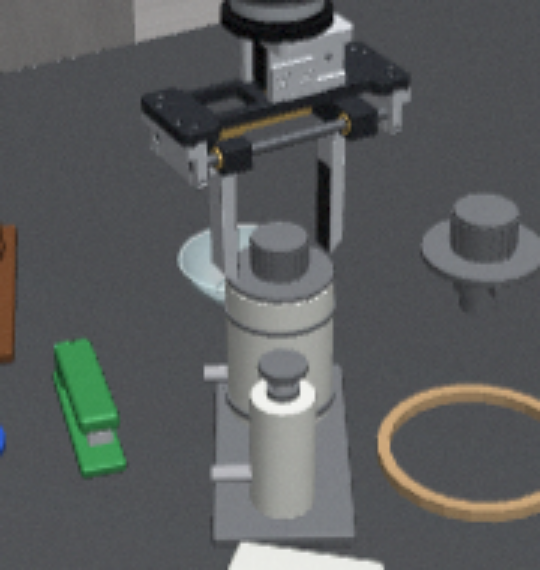

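The fingers stand on either side of the knob, just above the flange. I'll lower 3 mm more and close.

```bash
python3 -m creep '{"xyz":[[0,0,3],[0,0,0],[0,0,0],[0,0,0],[0,0,0]],"spin":[0,0,0,0,0]}' 30 25;python3 -m creep '{"xyz":[[0,0,0],[0,0,0]],"spin":[0,0]}'
python3 - <<'E'
from h import *
o=ctrl.get_obs();print(o['ee_pos'],o['force'],o['moment'],o['grip_width'])
E
```

```text
time_s: 9.2
ee_pos: [0.5757, -0.1127, 0.1585]
eef_rot: [-3.142, 0.0, 1.571]
force: [0.0, 0.2, 0.1]
grip_width: 0.0419
time_s: 9.45
ee_pos: [0.5757, -0.1126, 0.1585]
eef_rot: [-3.142, 0.0, 1.571]
force: [-0.8, -0.3, 0.7]
grip_width: 0.0411
[ 0.57565976 -0.11264943  0.15846995] [-0.79044148 -0.25498932  0.68613174] [-0.09624152  0.12896639 -0.02267039] 0.04110986794122586
```

```bash
cat > st.py <<'E'
from h import *
o=ctrl.get_obs();print('M',o['moment'].round(3),'F',o['force'].round(2),'q6',o['qpos'][5].round(3),'yaw',o['eef_rot'][2].round(4))
E
python3 -m creep '{"xyz":[[0,0,0],[0,0,0],[0,0,0]],"spin":[0.06,0.06,0]}' - 40; python3 st.py; python3 -m creep '{"xyz":[[0,0,0],[0,0,0],[0,0,0]],"spin":[0.06,0.06,0]}'; python3 st.py
```

```text
time_s: 9.82
ee_pos: [0.5757, -0.1127, 0.1585]
eef_rot: [3.141, 0.0, 1.451]
force: [-0.6, 0.7, 0.5]
grip_width: 0.0412
M [-0.03   0.077 -0.039] F [-0.57  0.71  0.54] q6 -0.136 yaw 1.4511
time_s: 10.2
ee_pos: [0.5757, -0.1126, 0.1585]
eef_rot: [3.141, -0.0, 1.332]
force: [-1.0, 0.3, 0.3]
grip_width: 0.0415
M [-0.037  0.065 -0.014] F [-0.99  0.32  0.29] q6 -0.017 yaw 1.3323
```

```bash
python3 -m creep '{"xyz":[[0,0,0],[0,0,0],[0,0,0]],"spin":[0.05,0.05,0]}'; python3 st.py; python3 -m creep '{"xyz":[[0,0,0],[0,0,0],[0,0,0]],"spin":[0.05,0.05,0]}'; python3 st.py
```

```text
time_s: 10.58
ee_pos: [0.5757, -0.1126, 0.1585]
eef_rot: [3.141, -0.0, 1.233]
force: [0.2, 0.3, 1.1]
grip_width: 0.0413
M [-0.088  0.136 -0.001] F [0.2  0.3  1.06] q6 0.082 yaw 1.2329
time_s: 10.95
ee_pos: [0.5757, -0.1127, 0.1585]
eef_rot: [3.142, -0.0, 1.133]
force: [0.2, 0.4, 0.6]
grip_width: 0.0412
M [-0.026  0.022 -0.035] F [0.22 0.39 0.61] q6 0.182 yaw 1.133
```

There's no resistance past 25°, so clockwise seen from above is the way that gives. I'll continue to about 75°.

```bash
python3 -m creep '{"xyz":[[0,0,0],[0,0,0],[0,0,0],[0,0,0],[0,0,0]],"spin":[0.1,0.1,0.1,0.1,0]}'; python3 st.py; python3 -m creep '{"xyz":[[0,0,0],[0,0,0],[0,0,0],[0,0,0],[0,0,0]],"spin":[0.12,0.12,0.12,0.11,0]}'; python3 st.py; python3 -m creep '{"xyz":[[0,0,-2],[0,0,-2],[0,0,0],[0,0,0]],"spin":[0,0,0,0]}'; python3 st.py
```

```text
time_s: 11.58
ee_pos: [0.5757, -0.1126, 0.1585]
eef_rot: [3.142, -0.0, 0.733]
force: [-0.6, -0.1, -0.1]
grip_width: 0.0413
M [-0.031  0.132 -0.056] F [-0.57 -0.07 -0.08] q6 0.582 yaw 0.7335
time_s: 12.2
ee_pos: [0.5757, -0.1127, 0.1585]
eef_rot: [3.142, -0.0, 0.265]
force: [-0.6, 0.5, 0.6]
grip_width: 0.0415
M [-0.061  0.146 -0.048] F [-0.6   0.48  0.61] q6 1.051 yaw 0.2646
time_s: 12.7
ee_pos: [0.5756, -0.1126, 0.1624]
eef_rot: [-3.142, 0.0, 0.261]
force: [-0.1, 0.7, -1.0]
grip_width: 0.0414
M [ 0.039  0.124 -0.005] F [-0.12  0.75 -0.97] q6 1.054 yaw 0.2614
```

```bash
python3 -m creep '{"xyz":[[0,0,-4],[0,0,-4],[0,0,-4],[0,0,0]],"spin":[0,0,0,0]}'; python3 st.py; python3 -m creep '{"xyz":[[0,0,-15],[0,0,-20],[0,0,-20],[0,0,-20],[0,0,-9]],"spin":[0,0,0,0,0]}';python3 -m creep '{"xyz":[[0,0,0],[0,0,0],[0,0,0],[0,0,0],[0,0,0]],"spin":[0,0,0,0,0]}'; python3 st.py
python3 - <<'E'
from h import *
import cv2
cv2.imwrite('pics/s6.png',cv2.resize(ctrl.camera('scene')[140:330,220:400],None,fx=3,fy=3)[:,:,::-1])
cv2.imwrite('pics/t6.png',ctrl.camera('top')[:,:,::-1])
E
```

```text
time_s: 13.2
ee_pos: [0.5758, -0.1127, 0.1749]
eef_rot: [3.141, -0.001, 0.261]
force: [-0.4, 0.5, -1.5]
grip_width: 0.0414
M [-0.05   0.128 -0.007] F [-0.42  0.48 -1.49] q6 1.054 yaw 0.2608
time_s: 13.82
ee_pos: [0.5759, -0.1127, 0.2603]
eef_rot: [3.141, -0.002, 0.261]
force: [0.6, -0.3, -1.5]
grip_width: 0.0415
time_s: 14.45
ee_pos: [0.5757, -0.1126, 0.2583]
eef_rot: [-3.141, 0.0, 0.261]
force: [-0.2, 0.1, -1.9]
grip_width: 0.0412
M [-0.034  0.122  0.001] F [-0.18  0.15 -1.93] q6 1.054 yaw 0.2608
```

View pics/s6.png

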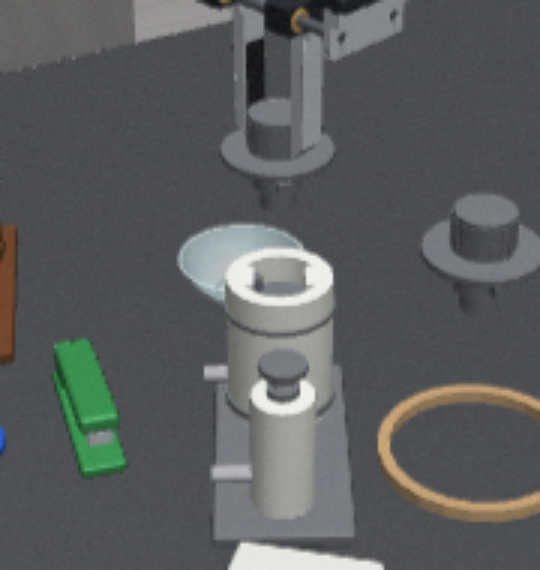

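View pics/t6.png

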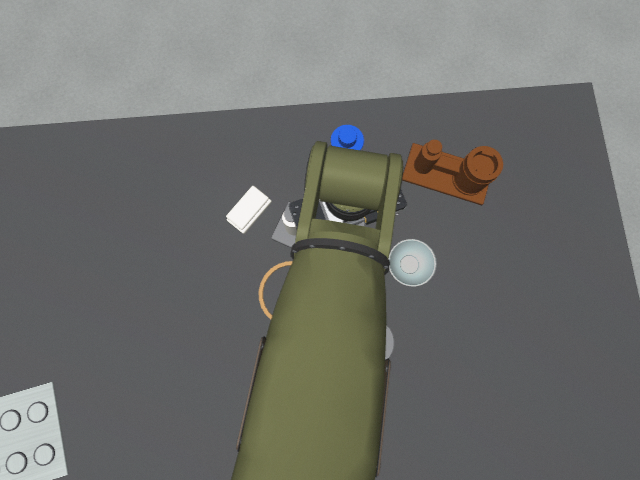

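The cap hangs level in the fingers at scene-crop (277,150), above the open canister at (278,275). The plunger is up and the bystanders haven't moved, so I'll hand in.

```bash
python3 -c "
from station import ctrl
o=ctrl.get_obs();print(abs(o['joint_vel']).max(),o['grip_width'],o['time_s']);print(ctrl.hand_in())"
```

```text
0.0018991554908400383 0.0410118732911228 14.55
the job is handed in; nothing more can be done
None
```

The job is handed in. The gripper is holding the cap still, about 10 cm above the open canister, at 14.6 s on the clock.

- **Vent:** I pressed the plunger to its stop, where the force jumped to 25 N with the tool at z 0.141 m. I held it there for more than 0.8 s, then let it spring back up.
- **Unscrewing:** I turned the cap clockwise, seen from above. Past 25° there was still no resistance, and the wrong way would have stopped by 22°, so I did not try the other direction. I turned on to 75° and lifted it straight up 10 cm.
- **Last checks:**
  - The grip was 41 mm wide on the 42 mm knob.
  - The upward force reading was −1.9 N, while the cap weighs about 1.1 N. I put the difference down to sensor noise of about 1 N.
  - The joints were still.
  - The pictures show the cap level over the canister and the plunger up. The other things on the worktop look unmoved where the arm doesn't hide them.
- **Disagreement:** The first scene-camera and top-camera positions differed by about 8 mm. The wrist camera placed the cap's axis at (0.577, −0.113), close to the top camera's reading, and I used that.

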